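Clamp a carton in the cam jig with its loose T-bar knob

ROBOT

A 7-joint arm with a two-finger parallel gripper is mounted at the origin on a cart in front of the work surface, level with it; the furniture and walls round the work are solid. World frame = base frame: x ahead of the robot, y to its left, z up, the work surface at z = 0. Lengths are in mm, angles in rad, forces in N, time in s.
With the tool pointing down it reaches from about 350 to 900 mm from the base axis. Payload 19.9 kg.
Tool frame: the origin (TCP) lies on the mounting face of the last link; the fingertips stand 199 mm ahead of it and the grasp point (between the pads) lies env.pinch_z ahead of it (env.pinch_z is the distance from the TCP to the grasp point, in mm); z points along the fingers, y is the line along which they close (so a half turn about z gives the same grasp; the last joint's range is limited). The gripper opens to 94 mm and grips with 3 to 60 N. Pads are 16 mm wide; open, the fingers measure 119 mm over their backs; the gripper's body (75 mm by 177 mm) begins 78 mm behind the grasp point.
Start: joints at [1.071, 0.417, -0.01, 1.614, 0.005, 1.111, -0.053], TCP at [276.8, -560.358, 404.625] pointing down, gripper open.
Joint ranges: [-2.81, 2.81], [-0.39, 2.02], [-1.27, 1.25], [0.06, 2.57], [-1.19, 4.33], [0.19, 2], [-2.82, 2.82]. Speed limits (rad/s): [1.89, 1.89, 2.39, 2.39, 3.01, 3.01, 3.01].

INTERFACE

Orientations are given as a rotation vector (axis times angle).
In Python, from workcell import env gives the robot as it stands.
- The arm moves only by the tool drive_tool, never from a script. Its argument "moves" is a list that holds one entry, the list of rows, each a list of 4 numbers: the shift along the tool's x, y, z scaled (see below), then the turn about the tool's z scaled (see below). A call has 1 to 5 rows; each row shifts and turns the commanded pose from where the row before left it, along the tool's axes as they then stand; what a row does not reach is not made up. The controller multiplies each number of a shift by 0.02 m and each number of a turn by 0.1 rad. A row lasts 1/12 s, in which the tool goes at most 41.7 mm and 7.16 degrees, less where a joint would pass 70% of its speed; a pose out of reach is approached as far as the arm can. A call with a number of a shift or a turn outside -1 to 1 is refused whole. A call with a gripper value outside its range is refused whole. "claw" is the opening, from -1 (shut) to 1 (fully open), set as the call begins (left out, the last holds). The fingers move at their own pace and stop on an object; "newtons" is the grip in N (left out, the last holds). Time passes only in rows, so rows that do not move let the fingers close. It gives the time, the measured TCP pose, the force, the opening and the grip force at its end, in the units of the state.
- env.read_state(): the state, without advancing time (a new reading comes with each control period).
- env.camera(name): name is "scene" or "top" or "wrist"; returns the picture (384x512x3 uint8, blue, green, red); there is no depth.
- env.camera_params(name): a dict with "fx", "fy", "cx", "cy" (pixels), "T" (4x4, takes a point from camera to world coordinates). Camera axes: x right, y down, z forward; pixel columns grow to the right and rows downward; lengths in mm; the calibration is good to about 2 mm. A picture is of the moment at which its call begins: read the wrist's pose just before it. camera_params takes no time and is no camera call; for the wrist camera it gives the pose at the moment of the call.
- env.hand_in(): hands the job in; it is judged then, once.
Trained networks look in the newest picture that a camera, given by its name, has taken for a name from the list of things; names that differ only in an ending like _2 or _b are one class to them, and where a whole thing is asked for, a point or a joint stands for the part that bears it (a point fixed in the world has none). Each returns a list of dicts, best first, with "conf" (0 to 1); they miss things now and then, are a little off and sometimes report something else, mostly with a low value. They report only what shows in the picture. A call takes as long as a camera call. They do not tell look-alikes from the thing itself.
- env.trace(camera, target): "mask" (384x512 bool, what is visible of it) and "location" ([column, row] in pixels, amid what is visible of it).
- env.pinpoint(camera, target): "location" ([column, row] in pixels: a listed point, or the origin of a listed thing).
The state is a dict: "time_s": time; "joint_positions": joint angles; "dq": joint speeds; "tau": joint torques, N m; "eef_pos": TCP position; "ee_rot": TCP orientation; "contact_force": force on the tool from outside, world axes, zero at the start; "wrist_torque": the same for the moment, N m; "width": opening from 0.0 (shut) to 1.0 (fully open); "finger_force": force on a finger pad.
Only numpy, scipy, OpenCV 4.12 (cv2) and the standard library are available. Lean on these libraries where they do the work, as an engineer would, in place of code of your own. Each camera call takes 0.05 s, during which the arm holds its last target. There are 200 camera calls.

TASK

First push the small carton that lies in the mouth of the clamping jig along the fence until it meets the end stop. Then set the loose T-bar knob on the jig's upright spindle, turn it until its notch drops over the cross pin, press it fully home, and turn it clockwise so that the round cam holds the carton tight against the fence. Move the cam only with the knob, leave the other things on the bench where they are, and let go of everything at the end.

Things in the scene. Friction and masses are not known exactly. Their poses are not given: they have to be found in the camera images.
- jig: Fixed grey-painted plate 190 x 167 mm, top 12 mm above the bench. Origin at bench level; x runs along the carton lane, away from the robot at yaw 0. In its frame, mm: plate x -100..90, y -105..62; fence (steel bar) on the +y side, inner face y 39.9, x -80..75; end stop (steel bar across the lane), face x 70, y -24..45; bar tops 34 above the bench; spindle axis (15, -55).
- carton_place (a point): On the plate's top, 12 mm up: where the centre of the carton's underside belongs, with its front end on the end stop and its side on the fence (jig frame 10, 12.4 mm).
- carton: Loose brown carton 55 x 120 x 45 mm, 0.12 kg; origin at the centre of its underside, z up, y along its 120 mm length. It starts lying on the plate in the lane, length along the lane within a few degrees, 40 to 75 mm short of the stop; its rear end can be pushed.
- cam_spindle: Upright steel spindle with an eccentric cam, one turning part; origin at bench level on its axis. Clamps clockwise seen from above; stiff (0.2 N m), stays where left; starts 1.0 to 1.8 rad short of touching a carton on the fence. Cam: disc of radius 26 mm, 16 mm off the axis, 16 to 42 mm up. Above it a shoulder of radius 17 mm, top 50 mm up: the knob's home.
- spindle_top (a point): Tip of the spindle, on its axis, 98 mm above the bench. The shaft is round, diameter 14 mm, up to 92 mm, then a cone to diameter 5 mm at the tip.
- cross_pin (a point): Middle of the cross pin, 30 mm long and 7 mm thick, level through the shaft, 56 to 63 mm above the bench; its angle to the cam is not given: find it by eye or feel. Under it, round the shaft, a stiff rubber ring of radius 12.5 mm, top 56 mm up, slides down 6 mm under about 4 N and stays down.
- knob: Loose black T-bar knob, 72 mm high, 0.16 kg, starts standing on the bench. Origin at the centre of its underside, z up, x along the bar. Hub of diameter 41 mm up to 50 mm; blind round bore of diameter 16 mm, 50 mm deep. Underside stands 63 mm above the bench while its notch is across the pin, drops by itself to 56 mm (on the rubber ring) when it finds the pin, is pressed to 50 mm (home).
- knob_bar (a point): Middle of the top of the knob's bar, 72 mm above its underside. Bar 96 x 16 mm, 22 mm high, on the hub: gripped across its 16 mm, or pushed round by an end. The notch, 11 mm wide and 15 mm deep, runs under the hub along the bar and fits the pin either way round, within about 7 degrees; from the drop on the knob turns the spindle.
- tape_measure: Bystander: yellow and black pocket tape measure, 33 x 68 x 61 mm; origin under its centre. Leave alone.
- small_box: Bystander: small brown carton 48 x 75 x 32 mm, the one nearest the robot; origin under its centre. Leave alone.
- tape_stub: Bystander: nearly used-up brown tape roll lying flat, diameter 68, 26 mm high; origin under its centre. Leave alone.
- glue_stick: Bystander: upright white and red glue stick, diameter 28, 98 mm high; origin under its centre. Leave alone.
- cutter: Bystander: orange box cutter lying flat, 22 x 152 x 17 mm; origin under its centre. Leave alone.
- stapler: Bystander: red and black stapler, 36 x 145 x 42 mm; origin under its centre. Leave alone.
Things that resemble listed ones, but are neither listed nor needed, are in the scene too. Leave any blue look-alike of the carton alone.

How it is judged (in metres and radians):
On the way, in this order (a step that is already met when the one before it is completed fails the run):
1. the carton lies in the lane with its front end on the end stop (within 4 mm) (x of carton in the frame of jig between 0.006 and 0.013 m and y of carton in the frame of jig between -0.012 and 0.016 m and z of carton in the frame of jig between 0.008 and 0.017 m), for 0.2 s.
2. the knob is on the spindle, keyed over the cross pin and fully home (horizontal distance between knob and cam_spindle below 0.004 m and z of knob in the frame of cam_spindle between 0.045 and 0.053 m and angle between knob's own z axis and vertical below 0.12 rad), for 0.2 s.
At the end, for the whole second after the job is handed in: Knob home on the spindle (within 3 mm of the shoulder and 4 mm of the axis, upright within 7 deg); carton on the plate, within 4 mm of the end stop and 3 mm of the fence, square within 3 deg; the cam presses it with over 1.5 N; all at rest (all of step 2 and x of carton in the frame of jig between 0.006 and 0.013 m and y of carton in the frame of jig between 0.0095 and 0.0145 m and z of carton in the frame of jig between 0.008 and 0.017 m and angle between the y axis of carton and the x axis of jig, either way round below 0.05 rad and contact force between cam_spindle and carton above 1.5 N and linear speed of each of carton, knob below 0.02 m/s); the robot touches nothing.
It fails at once if the hand moves the cam directly (over 5 N) (contact force between any of the fingers, the arm and cam_spindle above 5 N).
It fails at once if a bystander is moved by more than 40 mm (distance of any of tape_measure, small_box, tape_stub, glue_stick, cutter, stapler from where it was at the start of the episode above 0.04 m).
It also fails if it takes over 72 s, if anything falls off the work surface, if the arm or the gripper's body presses on something with over 40 N, if the wrist force passes 120 N, or if a joint passes its speed limit or range.

## Working session

There is one attempt and no reset: what is moved stays moved. The work goes in short steps, Python scripts to look and compute and a tool call to move; the robot and the scene stay as the last step left them, time stands still between calls to the robot, and variables do not carry over. Pictures are saved under pics/ and viewed, at most 13 in all, crops included, and the job is handed in when it is done.

Besides the shell and the picture viewer there is one more tool, called after "Request:" as name(argument=value, ...) on one line, values as JSON. drive_tool: Moves the arm, as the interface text tells. Its arguments: {"type":"object","properties":{"moves":{"type":"array","items":{"type":"array","items":{"type":"array","items":{"type":"number"}}}},"claw":{"type":"number"},"newtons":{"type":"number"}},"required":["moves"]}

```bash
mkdir -p pics; ls; cat > h.py <<'E'
import numpy as np,cv2
from scipy.spatial.transform import Rotation as R
from workcell import env
def ray(cam,px,z):
    p=env.camera_params(cam);T=np.array(p["T"])
    d=T[:3,:3]@np.array([(px[0]-p["cx"])/p["fx"],(px[1]-p["cy"])/p["fy"],1]);o=T[:3,3]
    return (o+d*(z-o[2])/d[2]).round(1)
def proj(cam,P):
    p=env.camera_params(cam);T=np.array(p["T"]);c=T[:3,:3].T@(np.array(P,float)-T[:3,3])
    return np.array([p["fx"]*c[0]/c[2]+p["cx"],p["fy"]*c[1]/c[2]+p["cy"]]).round(1)
def st():
    s=env.read_state();r=R.from_rotvec(s["ee_rot"]).as_matrix()
    print("t",s["time_s"],"pos",np.round(s["eef_pos"],1),"x",r[:,0].round(3),"y",r[:,1].round(3),"z",r[:,2].round(3),"F",np.round(s["contact_force"],1),"M",np.round(s["wrist_torque"],2),"w",s["width"],s["finger_force"])
    return s,r
E
python3 - <<'E'
from h import *
print(env.pinch_z);st();
for c in("scene","top"):
    im=env.camera(c);cv2.imwrite(f"pics/{c}0.png",im)
    p=env.camera_params(c);print(c,np.round(p["T"],2).tolist(),p["fx"])
    for n in["jig","carton","carton_place","spindle_top","cross_pin","knob","knob_bar","cam_spindle"]:
        print(n,[(np.round(d["location"],1).tolist(),round(d["conf"],2)) for d in env.pinpoint(c,n)][:3])
E
```

```text
pics
180.4
t 0.0 pos [ 276.7 -560.2  404. ] x [ 0.897  0.443 -0.   ] y [ 0.443 -0.897 -0.001] z [-0.001  0.001 -1.   ] F [ 0.1 -0.2  0.2] M [-0.02 -0.03 -0.03] w 1.0021503462631824 0.0
scene [[-0.8, -0.46, 0.38, 26.74], [-0.6, 0.62, -0.5, 641.6], [-0.0, -0.63, -0.78, 1199.52], [0.0, 0.0, 0.0, 1.0]] 486.89689015418963
jig [([241.9, 222.0], 0.78)]
carton [([353.3, 158.9], 0.74), ([164.9, 283.3], 0.38)]
carton_place [([235.7, 221.8], 0.96), ([221.8, 165.8], 0.59)]
spindle_top [([249.7, 189.4], 0.81)]
cross_pin [([247.0, 195.7], 0.61)]
knob [([320.7, 184.5], 0.6)]
knob_bar [([326.8, 169.4], 0.74), ([233.8, 219.9], 0.26)]
cam_spindle [([246.8, 208.6], 0.63), ([262.8, 159.8], 0.52)]
top [[-0.03, -0.99, 0.1, 439.18], [-1.0, 0.03, -0.02, -64.18], [0.02, -0.1, -1.0, 1337.7], [0.0, 0.0, 0.0, 1.0]] 379.23727891597053
jig [([230.5, 188.8], 0.73)]
carton [([230.0, 198.0], 0.7), ([355.7, 222.4], 0.69)]
carton_place [([228.3, 181.2], 0.75), ([247.0, 179.3], 0.17)]
spindle_top [([248.8, 177.5], 0.45)]
cross_pin [([248.6, 184.3], 0.52), ([248.1, 180.9], 0.49)]
knob [([140.7, 234.5], 0.54), ([316.7, 217.6], 0.5)]
knob_bar [([316.9, 218.1], 0.76)]
cam_spindle [([245.8, 184.9], 0.72)]
```

```bash
python3 - <<'E'
from h import *
a=cv2.imread("pics/top0.png")[110:290,110:400];cv2.imwrite("pics/topc.png",cv2.resize(a,None,fx=2.75,fy=2.75,interpolation=cv2.INTER_CUBIC))
b=cv2.imread("pics/scene0.png")[100:320,120:410];cv2.imwrite("pics/scenec.png",cv2.resize(b,None,fx=2.7,fy=2.7,interpolation=cv2.INTER_CUBIC))
for c,n,p,z in[("top","jig",(230.5,188.8),0),("scene","jig",(241.9,222),0),("top","carton",(230,198),12),("top","place",(228.3,181.2),12),("scene","place",(235.7,221.8),12),("top","sp",(248.8,177.5),98),("scene","sp",(249.7,189.4),98),("top","spindle",(245.8,184.9),0),("scene","spindle",(246.8,208.6),0),("top","bar",(316.9,218.1),72),("scene","bar",(326.8,169.4),72)]:
    print(c,n,ray(c,p,z))
E
```

```text
top jig [575.8 -13.1   0. ]
scene jig [576.1 -20.7   0. ]
top carton [542.2 -11.1  12. ]
top place [601.6  -6.5  12. ]
scene place [586.   -3.5  12. ]
top sp [601.6 -77.9  98. ]
scene sp [584.7 -73.   98. ]
top spindle [588.2 -67.6   0. ]
scene spindle [595.1 -69.9   0. ]
top bar [ 462.3 -301.9   72. ]
scene bar [ 454.5 -296.5   72. ]
```

View pics/topc.png

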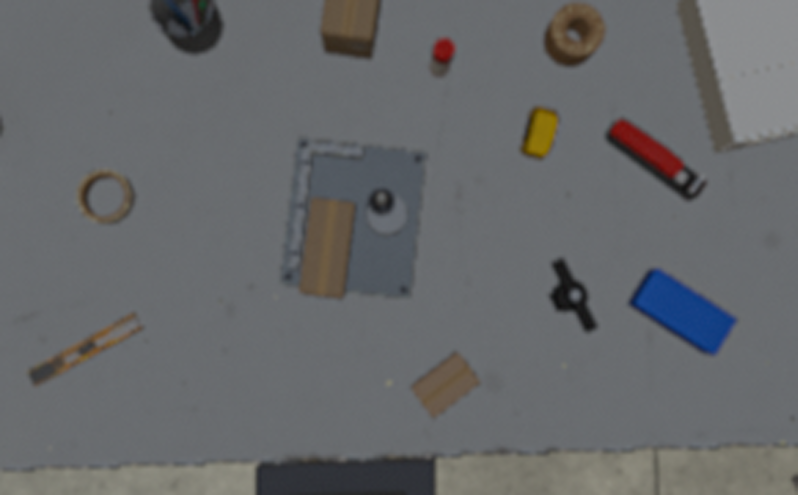

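View pics/scenec.png

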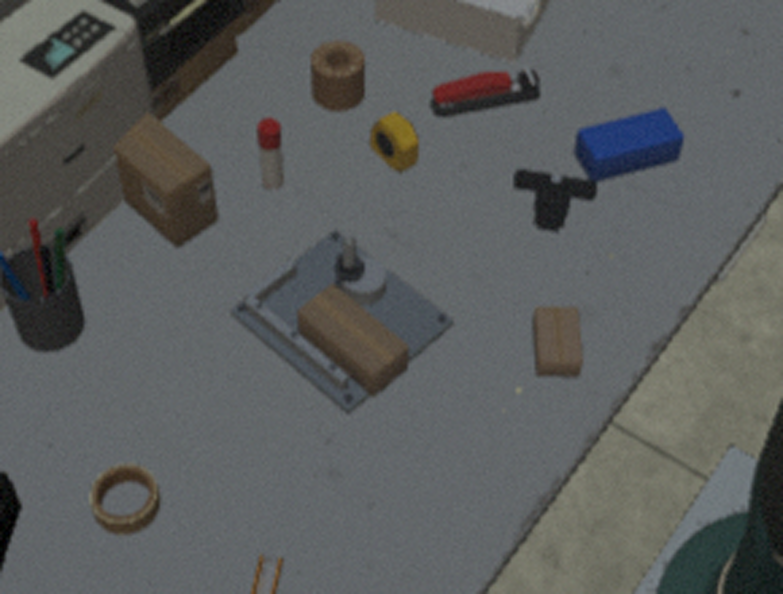

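The top view shows the jig at crop (355,215), with the carton at (328,247) in the lane. The knob is at (572,295), and the blue look-alike at (683,312) is close to it. The scene view agrees. Next I'll fit the jig pose from the plate corners.

```bash
python3 - <<'E'
from h import *
f=lambda u,v:(110+u/2.75,110+v/2.75)
g=lambda u,v:(120+u/2.7,100+v/2.7)
M=np.array([[90,62],[90,-105],[-100,-105],[-100,62]])
def fit(P):
    a=M[:,0]+1j*M[:,1];b=P[:,0]+1j*P[:,1]
    k=np.vdot(a-a.mean(),b-b.mean());k/=abs(k);t=b.mean()-k*a.mean()
    r=np.abs(b-k*a-t)
    sp=k*(15-55j)+t;pl=k*(10+12.4j)+t
    print("jig",t.round(1),"yaw",np.angle(k).round(4),"res",r.round(1),"spindle",sp.round(1),"place",pl.round(1))
for z in(12,):
    fit(np.array([ray("top",f(*c),z) for c in[(302,139),(427,152),(411,297),(281,282)]]))
    fit(np.array([ray("scene",g(*c),z) for c in[(336,232),(453,321),(349,411),(233,311)][:0] or [(233,311),(336,232),(453,321),(349,411)]]))
print("carton top corners",[ray("top",f(*c),57) for c in[(306,199),(356,200),(343,297),(300,295)]])
print("carton sc",[ray("scene",g(*c),57) for c in[(299,322),(332,288),(408,347),(372,372)]])
print("bar ends",[ray("top",f(*c),72) for c in[(558,262),(590,328)]],[ray("scene",g(*c),72) for c in[(516,173),(594,182)]])
print("small box",ray("top",f(445,384),32),"tape",ray("top",f(540,132),61),"blue",ray("top",f(683,312),45))
E
```

```text
jig (581.4-23.6j) yaw -0.1454 res [4.7 2.2 2.4 1.7] spindle (588.3-80.2j) place (593.1-12.8j)
jig (577.6-16.4j) yaw -0.138 res [3.5 3.3 3.1 2.3] spindle (584.9-73j) place (589.2-5.5j)
carton top corners [array([592.7,  15.5,  57. ]), array([589.9, -46.1,  57. ]), array([470.8, -27.2,  57. ]), array([474.7,  25.2,  57. ])]
carton sc [array([581.9,  22.4,  57. ]), array([581.5, -35.1,  57. ]), array([469.2, -20.9,  57. ]), array([480.9,  27.2,  57. ])]
bar ends [array([ 505.6, -290.4,   72. ]), array([ 424.5, -325.8,   72. ])] [array([ 505.6, -286.3,   72. ]), array([ 425.9, -328. ,   72. ])]
small box [ 360.2 -150.3   32. ] tape [ 668.5 -277.1   61. ] blue [ 440.6 -448.3   45. ]
```

Request:
drive_tool(moves=[[[0.9,-0.99,0,0],[0.9,-0.99,0,0],[0.9,-0.99,0,0],[0.9,-0.99,0,0],[0.9,-0.99,0,0]]], claw=-0.57, newtons=20)

```text
time_s: 1.32
eef_pos: [313.8, -430.5, 404.7]
ee_rot: [3.059, 0.714, -0.0]
contact_force: [0.8, -0.4, 0.8]
width: 0.683
finger_force: 0.0
```

Request:
drive_tool(moves=[[[0.9,-0.99,0,0],[0.9,-0.99,0,0],[0.9,-0.99,0,0],[0.9,-0.99,0,0],[0.9,-0.99,0,0]]])

```text
time_s: 1.73
eef_pos: [350.6, -301.8, 404.8]
ee_rot: [3.059, 0.714, 0.0]
contact_force: [0.3, -0.2, 0.3]
width: 0.328
finger_force: 0.0
```

Request:
drive_tool(moves=[[[0.9,-0.99,0,0],[0.9,-0.99,0,0],[0.9,-0.99,0,0],[0.9,-0.99,0,0],[0.9,-0.99,0,0]]])

```text
time_s: 2.15
eef_pos: [387.4, -173.2, 404.9]
ee_rot: [3.059, 0.714, 0.0]
contact_force: [0.6, -0.4, -0.2]
width: 0.22
finger_force: 0.0
```

Request:
drive_tool(moves=[[[0.9,-0.99,0,0],[0.9,-0.99,0,0],[0.9,-0.99,0,0],[0.9,-0.99,0,0],[0.9,-0.99,0,0]]])

```text
time_s: 2.57
eef_pos: [424.3, -44.5, 404.9]
ee_rot: [3.059, 0.714, 0.001]
contact_force: [0.4, 0.1, -0.3]
width: 0.216
finger_force: 0.0
```

Request:
drive_tool(moves=[[[0.9,-0.99,0,0],[0.9,-0.99,0,0],[0,0,0,1],[0,0,0,1],[0,0,0,1]]])

```text
time_s: 2.98
eef_pos: [439.0, 6.0, 404.7]
ee_rot: [-3.132, -0.243, -0.0]
contact_force: [-0.4, 0.9, 0.9]
width: 0.214
finger_force: 0.0
```

Request:
drive_tool(moves=[[[0,0,0,1],[0,0,0,1],[0,0,0,1],[0,0,0,0]]])

```text
time_s: 3.32
eef_pos: [438.9, 5.6, 404.7]
ee_rot: [3.133, -0.23, 0.0]
contact_force: [0.6, 0.6, 0.6]
width: 0.216
finger_force: 0.0
```

```bash
python3 - <<'E'
from h import *
st();im=env.camera("wrist");p=env.camera_params("wrist");print(np.round(p["T"],3).tolist(),p["fx"],p["cx"],p["cy"])
big=cv2.resize(im,None,fx=1.5,fy=1.5)
cv2.imwrite("pics/w1.png",big)
for n in["jig","carton","carton_place","spindle_top","cross_pin","cam_spindle"]:
    d=env.pinpoint("wrist",n)
    z={"carton":12,"carton_place":12,"spindle_top":98,"cross_pin":59.5}.get(n,0)
    print(n,[(np.round(q["location"],1).tolist(),round(q["conf"],2),ray("wrist",q["location"],z)) for q in d][:2])
E
```

```text
t 3.3167 pos [438.9   5.6 404.7] x [ 0.989 -0.146  0.   ] y [-0.146 -0.989  0.   ] z [ 0. -0. -1.] F [0.6 0.6 0.6] M [ 0.05 -0.01  0.04] w 0.21550425285671826 0.0
[[-0.139, -0.963, -0.23, 505.444], [-0.99, 0.135, 0.032, -4.481], [-0.0, 0.232, -0.973, 385.605], [0.0, 0.0, 0.0, 1.0]] 304.33892749004866 260.30417961984585 191.59707198244507
jig [([329.7, 4.8], 0.18, array([619.7, -99.7,   0. ]))]
carton [([262.0, 89.6], 0.9, array([538.3, -10.9,  12. ])), ([41.4, 221.2], 0.5, array([416.9, 293.4,  12. ]))]
carton_place [([253.7, 37.4], 0.65, array([594.9,  -9.3,  12. ]))]
spindle_top [([250.3, 34.5], 0.68, array([577. ,  -5.7,  98. ])), ([328.2, 4.7], 0.56, array([590.8, -74.4,  98. ]))]
cross_pin [([322.0, 20.7], 0.58, array([589.1, -76.7,  59.5])), ([330.5, 3.9], 0.5, array([602.5, -86.1,  59.5]))]
cam_spindle [([316.9, 36.4], 0.9, array([588.6, -82.5,   0. ]))]
```

View pics/w1.png

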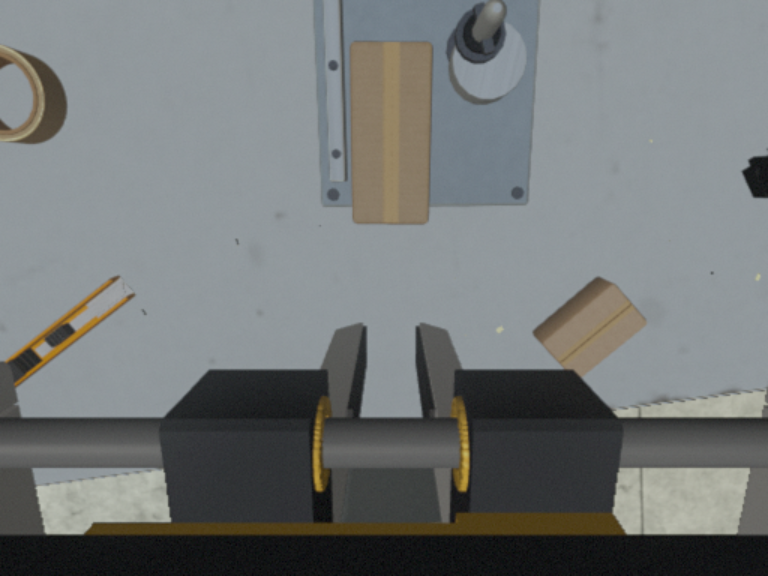

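The wrist view shows the carton at (391,132), the fence at (335,95), and the near plate corners at (322,207) and (528,205). The spindle tip is at (493,8) and the cam disc at (488,60). I'll measure from these.

```bash
python3 - <<'E'
from h import *
w=lambda u,v,z:ray("wrist",(u/1.5,v/1.5),z)
a,b=w(322.5,207,12),w(528,205,12);print("plate near",a,b)
e=(a-b)[:2];e/=np.linalg.norm(e);yaw=np.arctan2(-e[0],e[1]);print("yaw",yaw)
f1,f2=w(331,0,34),w(345,180,34);f1=w(341,0,34);d=(f1-f2)[:2];print("fence inner",f1,f2,"yaw",np.arctan2(d[1],d[0]))
r1,r2=w(540,0,12),b;d=(r1-r2)[:2];print("right edge yaw",np.arctan2(d[1],d[0]))
for y in(yaw,-.14):
    c,s=np.cos(y),np.sin(y);m=(a+b)[:2]/2;o=m-np.array([c*-100-s*-21.5,s*-100+c*-21.5]);sp=o+[c*15+s*55,s*15-c*55]
    print("origin",o,"spindle",sp)
print("tip",w(493,5,98),"cam centre",w(488,60,42))
C=[w(351,41,57),w(433,41,57),w(428,223,57),w(352,223,57)];print("carton",C,np.mean(C,0))
E
```

```text
plate near [490.8  52.9  12. ] [ 469.4 -111.5   12. ]
yaw -0.1294424861917843
fence inner [628.4  12.6  34. ] [509.   29.4  34. ] yaw -0.13978586843745622
right edge yaw -0.12897292981419484
origin [582.03864947 -20.88800004] spindle [589.81368744 -77.36409042]
origin [582.12177659 -21.96466755] spindle [589.30014522 -78.51969406]
tip [591.6 -75.   98. ] cam centre [574.9 -82.4  42. ]
carton [array([595.8,   8.9,  57. ]), array([588.3, -44.3,  57. ]), array([471. , -26.8,  57. ]), array([478.5,  27. ,  57. ])] [533.4  -8.8  57. ]
```

Request:
drive_tool(moves=[[[0,0.08,0.98,-0.1],[0,0,0.98,0],[0,0,0.98,0],[0,0,0.98,0],[0,0,0.98,0]]])

```text
time_s: 4.08
eef_pos: [438.6, 4.0, 305.8]
ee_rot: [-3.135, 0.204, -0.0]
contact_force: [2.3, 0.7, 0.4]
width: 0.215
finger_force: 0.0
```

Request:
drive_tool(moves=[[[0,0,0.98,0],[0,0,0.98,0],[0,0,0.98,0],[0,0,0.98,0],[0.5,0,0,0]]])

```text
time_s: 4.5
eef_pos: [446.9, 2.7, 225.5]
ee_rot: [3.135, -0.204, -0.008]
contact_force: [-1.7, -0.6, -0.5]
width: 0.215
finger_force: 0.0
```

Request:
drive_tool(moves=[[[0.4,0,0,0],[0.4,0,0,0],[0.3,0,0,0],[0.3,0,0,0],[0.3,0,0,0]]])

```text
time_s: 4.92
eef_pos: [483.1, -1.9, 228.9]
ee_rot: [-3.135, 0.206, -0.001]
contact_force: [-1.0, -0.2, 1.4]
width: 0.214
finger_force: 0.5
```

Request:
drive_tool(moves=[[[0.3,0,0,0],[0.3,0,0,0],[0.3,0,0,0],[0.3,0,0,0],[0.3,0,0,0]]])

```text
time_s: 5.33
eef_pos: [512.6, -5.8, 228.2]
ee_rot: [-3.135, 0.206, 0.0]
contact_force: [-0.6, -0.5, -0.1]
width: 0.214
finger_force: 0.5
```

```bash
python3 - <<'E'
from h import *
s,r=st();o=np.array([582,-21.5]);c,q=.991,-.135;d=np.array(s["eef_pos"][:2])-o;print("jig",d@[c,q],d@[-q,c])
E
```

```text
t 5.3333 pos [512.6  -5.8 228.2] x [ 0.991 -0.131 -0.   ] y [-0.131 -0.991 -0.   ] z [-0.  0. -1.] F [-0.6 -0.5 -0.1] M [ 0.04  0.21 -0.02] w 0.21440828918882454 0.4681129055097699
jig -70.87593020778034 6.228402996457234
```

Request:
drive_tool(moves=[[[0.2,0,0,0],[0.2,0,0,0],[0.1,0,0,0]]])

```text
time_s: 5.58
eef_pos: [522.4, -7.1, 228.2]
ee_rot: [-3.135, 0.206, 0.0]
contact_force: [-0.8, 0.0, 0.0]
width: 0.215
finger_force: 0.5
```

Request:
drive_tool(moves=[[[0.1,0,0,0],[0.05,0,0,0]]])

```text
time_s: 5.75
eef_pos: [524.3, -7.2, 228.0]
ee_rot: [3.135, -0.206, -0.004]
contact_force: [-13.8, 3.4, 10.7]
width: 0.216
finger_force: 6.8
```

Request:
drive_tool(moves=[[[0.05,0,0,0],[0.05,0,0,0]]])

```text
time_s: 5.92
eef_pos: [525.1, -7.2, 227.7]
ee_rot: [3.134, -0.205, -0.01]
contact_force: [-24.9, 3.9, 19.1]
width: 0.214
finger_force: 12.9
```

Request:
drive_tool(moves=[[[-0.5,0,0,0],[0,0,-0.96,0],[0,0,-0.96,0],[0,0,-0.96,0],[0,0,-0.96,0]]])

```text
time_s: 6.33
eef_pos: [516.8, -6.3, 305.9]
ee_rot: [-3.135, 0.206, -0.0]
contact_force: [0.3, -0.2, 0.0]
width: 0.214
finger_force: 0.0
```

Request:
drive_tool(moves=[[[0,0,-0.96,0],[0.9,0.8,-0.96,0],[0.9,0.8,-0.96,0],[0.9,0.8,-0.96,0],[0.9,0.8,-0.96,0]]], claw=0.2)

```text
time_s: 6.75
eef_pos: [580.4, -80.1, 402.3]
ee_rot: [3.135, -0.206, 0.001]
contact_force: [0.1, 0.2, 0.0]
width: 0.532
finger_force: 0.0
```

Request:
drive_tool(moves=[[[0,0,0,0],[0,0,0,0]]])

```text
time_s: 6.92
eef_pos: [580.3, -80.0, 401.4]
ee_rot: [3.135, -0.208, 0.002]
contact_force: [0.0, 0.5, -0.6]
width: 0.594
finger_force: 0.0
```

```bash
python3 - <<'E'
from h import *
st();im=env.camera("wrist")
cv2.imwrite("pics/w2.png",cv2.resize(im,None,fx=1.5,fy=1.5,interpolation=cv2.INTER_CUBIC))
for n in["jig","carton","carton_place","spindle_top","cross_pin","cam_spindle"]:
    d=env.pinpoint("wrist",n)
    z={"carton":12,"carton_place":12,"spindle_top":98,"cross_pin":59.5}.get(n,0)
    print(n,[(np.round(q["location"],1).tolist(),round(q["conf"],2),ray("wrist",q["location"],z)) for q in d][:2])
E
```

```text
t 6.9167 pos [580.3 -80.  401.4] x [ 0.991 -0.132  0.001] y [-0.132 -0.991  0.   ] z [ 0.001 -0.    -1.   ] F [ 0.   0.5 -0.6] M [0.07 0.04 0.07] w 0.5935015279693537 0.0
jig []
carton [([208.7, 170.9], 0.79, array([592.3, -16.9,  12. ]))]
carton_place []
spindle_top [([253.2, 180.8], 0.8, array([590.1, -73.8,  98. ]))]
cross_pin [([256.4, 177.8], 0.88, array([585.5, -75.8,  59.5]))]
cam_spindle [([257.5, 165.6], 0.82, array([589.7, -77.2,   0. ]))]
```

View pics/w2.png

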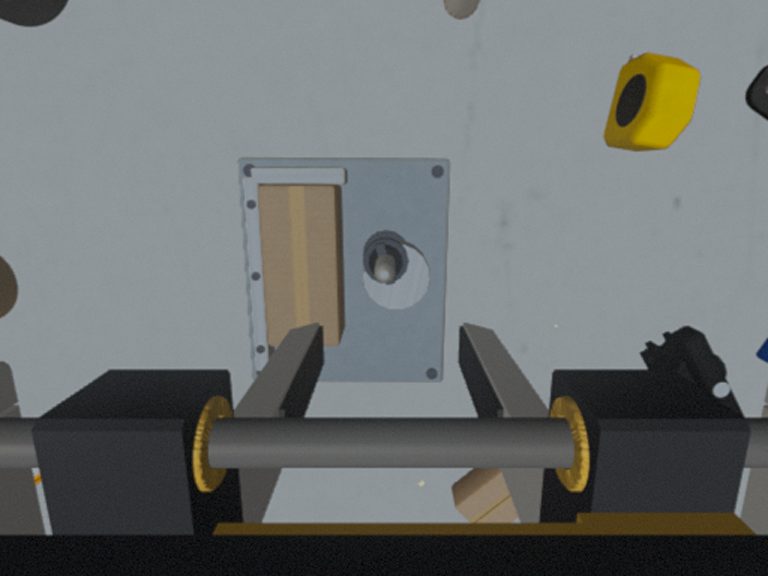

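The carton now meets the end stop at (300,183). The spindle tip is at (384,268), the cam disc is centred near (397,275), and the full plate is in view.

```bash
python3 - <<'E'
from h import *
im=cv2.imread("pics/w2.png")[215:325,340:445]
im=cv2.convertScaleAbs(im,alpha=1.5)
cv2.imwrite("pics/w2c.png",cv2.resize(im,None,fx=5,fy=5,interpolation=cv2.INTER_CUBIC))
w=lambda u,v,z:ray("wrist",(u/1.5,v/1.5),z)
M=np.array([[90,62],[90,-105],[-100,-105]])
P=np.array([w(239,158,12),w(450,159,12),w(443,382,12)])
a=M[:,0]+1j*M[:,1];b=P[:,0]+1j*P[:,1];k=np.vdot(a-a.mean(),b-b.mean());k/=abs(k);t=b.mean()-k*a.mean()
print("jig",t,"yaw",np.angle(k),"res",abs(b-k*a-t),"sp",k*(15-55j)+t)
print("tip",w(384,269,98),"cam c",w(397,275,42),"carton corners",[w(*c,57) for c in[(259,184),(341,185),(342,346)]])
E
```

```text
jig (580.0962149615337-21.03383007080553j) yaw -0.1346276296987985 res [1.63615707 1.17049926 1.34180142] sp (587.5783130904516-77.54947575931592j)
tip [591.4 -76.9  98. ] cam c [574.7 -83.8  42. ] carton corners [array([654.2,   2.7,  57. ]), array([646.2, -53.5,  57. ]), array([529., -36.,  57.])]
```

View pics/w2c.png

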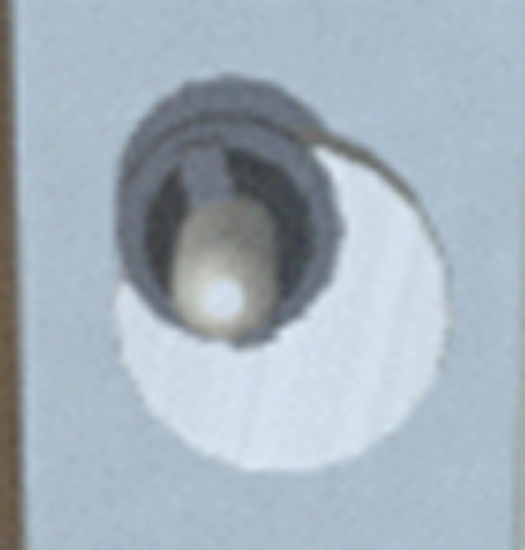

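```bash
python3 - <<'E'
from h import *
w=lambda u,v,z:ray("wrist",(u/1.5,v/1.5),z)
s,r=st();print("q",np.round(s["joint_positions"],3))
for u,v in[(205,148),(195,152),(222,152)]:
    p=w(340+u/5,215+v/5,63);d=p[:2]-[590,-76.5];print("pin end",p,np.hypot(*d),np.arctan2(d[1],d[0]))
for a in np.arange(0,.5,.1)-.1:
  print(a,[((proj("wrist",[590+15*q*np.cos(a),-76.5+15*q*np.sin(a),63])*1.5-[340,215])*5).round() for q in(1,.7)])
print("ring",((proj("wrist",[590,-76.5,56])*1.5-[340,215])*5).round(),"tip",((proj("wrist",[590,-76.5,98])*1.5-[340,215])*5).round())
E
```

```text
t 7.2667 pos [579.8 -78.7 400.7] x [ 0.992 -0.13  -0.001] y [-0.13  -0.992 -0.   ] z [-0.001  0.    -1.   ] F [-0.6 -0.6  0.1] M [ 0.03  0.01 -0.02] w 0.5975128956283335 0.0
q [ 0.381  0.374 -0.379  1.71   0.153  1.087 -1.747]
pin end [602.2 -75.7  63. ] 12.226201372462384 0.06548002492346433
pin end [601.8 -74.2  63. ] 12.022063050907649 0.19250163480998
pin end [601.4 -78.   63. ] 11.498260738042058 -0.13082739607405722
-0.1 [array([219., 126.]), array([220., 159.])]
0.0 [array([208., 128.]), array([212., 159.])]
0.1 [array([198., 129.]), array([205., 161.])]
0.20000000000000004 [array([187., 132.]), array([198., 162.])]
0.30000000000000004 [array([177., 136.]), array([191., 166.])]
ring [223. 224.] tip [219. 282.]
```

The crop shows the cross pin emerging from the shaft at crop (205,150), about 0.07 rad from world x. The cam centre is at about -154°, so it needs about 1.63 rad clockwise to clamp. Next I'll go over the knob with the tool turned by +π, which leaves the last joint room for the clamping turn.

Request:
drive_tool(moves=[[[-0.36,1,0,0],[-0.36,1,0,0],[-0.36,1,0,0],[-0.36,1,0,0],[-0.36,1,0,0]]], claw=0.2)

```text
time_s: 7.68
eef_pos: [530.6, -174.2, 400.9]
ee_rot: [-3.135, 0.205, 0.0]
contact_force: [0.0, -1.2, 0.0]
width: 0.599
finger_force: 0.0
```

Request:
drive_tool(moves=[[[-0.36,1,0,0],[-0.36,1,0,0],[-0.36,1,0,0],[-0.36,1,0,0],[-0.36,1,0,0]]])

```text
time_s: 8.1
eef_pos: [481.9, -268.6, 400.9]
ee_rot: [-3.135, 0.205, 0.0]
contact_force: [-0.3, -0.9, -1.2]
width: 0.601
finger_force: 0.0
```

Request:
drive_tool(moves=[[[-0.36,1,0,0],[-0.36,1,0,0],[0,0,0,-1],[0,0,0,-1],[0,0,0,-1]]])

```text
time_s: 8.52
eef_pos: [462.8, -305.8, 400.9]
ee_rot: [-3.13, -0.272, 0.0]
contact_force: [-0.1, -0.0, -0.1]
width: 0.601
finger_force: 0.0
```

Request:
drive_tool(moves=[[[0,0,0,-1],[0,0,0,-1],[0,0,0,-1],[0,0,0,-1],[0,0,0,-1]]])

```text
time_s: 8.93
eef_pos: [463.0, -305.5, 400.9]
ee_rot: [-2.965, -1.039, 0.0]
contact_force: [0.5, 0.2, -0.6]
width: 0.599
finger_force: 0.0
```

Request:
drive_tool(moves=[[[0,0,0,-1],[0,0,0,-1],[0,0,0,-1],[0,0,0,-1],[0,0,0,-1]]])

```text
time_s: 9.35
eef_pos: [463.0, -305.5, 400.9]
ee_rot: [-2.615, -1.74, 0.0]
contact_force: [-0.9, 0.1, 0.7]
width: 0.597
finger_force: 0.0
```

Request:
drive_tool(moves=[[[0,0,0,-1],[0,0,0,-1],[0,0,0,-1],[0,0,0,-1],[0,0,0,-1]]])

```text
time_s: 9.77
eef_pos: [463.0, -305.5, 400.9]
ee_rot: [-2.104, -2.333, 0.0]
contact_force: [-0.1, 0.1, -0.9]
width: 0.597
finger_force: 0.0
```

Request:
drive_tool(moves=[[[0,0,0,-1],[0,0,0,-1],[0,0,0,-1],[0,0,0,-1],[0,0,0,-1]]])

```text
time_s: 10.18
eef_pos: [462.9, -305.6, 400.9]
ee_rot: [-1.461, -2.781, 0.0]
contact_force: [-0.6, 0.3, -0.4]
width: 0.6
finger_force: 0.0
```

Request:
drive_tool(moves=[[[0,0,0,-1],[0,0,0,-1],[0,0,0,-1],[0,0,0,-1],[0,0,0,-1]]])

```text
time_s: 10.6
eef_pos: [463.0, -305.5, 400.9]
ee_rot: [-0.727, -3.056, 0.0]
contact_force: [-0.1, -0.3, 0.5]
width: 0.602
finger_force: 0.0
```

Request:
drive_tool(moves=[[[0,0,0,-1],[0,0,0,-1],[0,0,0,-1],[0,0,0,-1],[0,0,0,-1]]])

```text
time_s: 11.02
eef_pos: [463.0, -305.6, 400.9]
ee_rot: [0.051, -3.141, -0.0]
contact_force: [-0.3, -0.1, -0.0]
width: 0.596
finger_force: 0.0
```

Request:
drive_tool(moves=[[[0,0,0,-1],[0,0,0,-1],[0,0,0,-1],[0,0,0,-1],[0,0,0,0]]])

```text
time_s: 11.43
eef_pos: [462.9, -305.7, 400.8]
ee_rot: [0.674, -3.068, -0.001]
contact_force: [0.7, 0.4, -0.2]
width: 0.6
finger_force: 0.0
```

```bash
python3 - <<'E'
from h import *
s,r=st();print("q",np.round(s["joint_positions"],3))
im=env.camera("wrist")
for n in["knob","knob_bar"]:
    d=env.pinpoint("wrist",n);print(n,[(np.round(q["location"],1).tolist(),round(q["conf"],2),ray("wrist",q["location"],72 if n=="knob_bar" else 0)) for q in d][:2])
for q in env.trace("wrist","knob")[:2]:print(q["location"],q["conf"],q["mask"].sum())
cv2.imwrite("pics/w3.png",cv2.resize(im,None,fx=1.5,fy=1.5,interpolation=cv2.INTER_CUBIC))
E
```

```text
t 11.4333 pos [ 462.9 -305.7  400.8] x [-0.908 -0.419  0.   ] y [-0.419  0.908  0.001] z [-0.  0. -1.] F [ 0.7  0.4 -0.2] M [ 0.08 -0.12  0.01] w 0.5999373842163377 0.0
q [ 1.279  0.455 -0.967  1.771  0.41   1.134  2.184]
knob [([254.8, 173.7], 0.6, array([ 466.6, -312.4,    0. ]))]
knob_bar [([254.5, 186.2], 0.84, array([ 466.7, -311.5,   72. ]))]
[257.2, 181.6] 0.66 1898
```

View pics/w3.png

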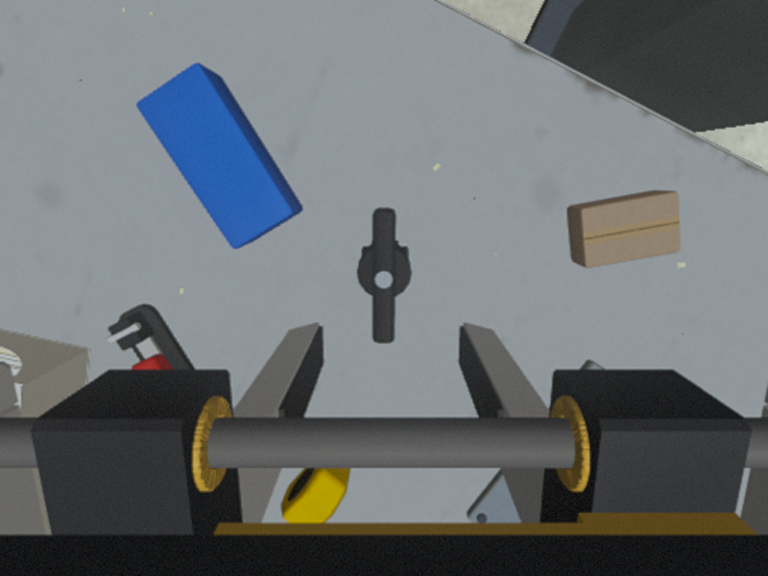

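The knob's bar runs vertically in the image, with its middle at (384,277). The fingers are centred at column 391, so I'll shift about 5.5 mm along -y, go down and grip.

Request:
drive_tool(moves=[[[-0.05,-0.27,0.92,0],[0,0,0.92,0],[0,0,0.92,0],[0,0,0.92,0],[0,0,0.92,0]]])

```text
time_s: 12.05
eef_pos: [466.1, -310.2, 308.2]
ee_rot: [0.662, -3.071, 0.0]
contact_force: [0.1, -0.3, 0.3]
width: 0.601
finger_force: 0.0
```

Request:
drive_tool(moves=[[[0,0,0.92,0],[0,0,0.92,0],[0,0,0.92,0],[0,0,0,0],[0,0,0,0]]])

```text
time_s: 12.47
eef_pos: [466.2, -310.1, 253.8]
ee_rot: [0.664, -3.07, -0.002]
contact_force: [-1.1, 0.3, 0.5]
width: 0.603
finger_force: 0.0
```

Request:
drive_tool(moves=[[[0,0,0,0],[0,0,0,0],[0,0,0,0],[0,0,0,0],[0,0,0,0]]], claw=-1, newtons=40)

```text
time_s: 12.88
eef_pos: [466.1, -310.5, 254.3]
ee_rot: [-0.665, 3.07, -0.001]
contact_force: [0.5, -0.2, 0.4]
width: 0.281
finger_force: 0.0
```

Request:
drive_tool(moves=[[[0,0,0,0],[0,0,0,0],[0,0,0,0]]])

```text
time_s: 13.13
eef_pos: [466.1, -310.4, 253.9]
ee_rot: [0.666, -3.07, 0.0]
contact_force: [-1.1, 0.2, 2.4]
width: 0.167
finger_force: 40.0
```

```bash
python3 - <<'E'
from h import *
st()
E
```

```text
t 13.1333 pos [ 466.1 -310.4  253.9] x [-0.91  -0.414  0.   ] y [-0.414  0.91  -0.   ] z [-0. -0. -1.] F [-1.1  0.2  2.4] M [ 0.07 -0.01 -0.03] w 0.16667327016563407 39.983296394348145
```

Request:
drive_tool(moves=[[[0,0,-0.5,0],[0,0,-1,0],[0,0,-1,0],[0,0,-1,0],[0,0,-1,0]]])

```text
time_s: 13.55
eef_pos: [466.1, -310.1, 345.4]
ee_rot: [0.666, -3.07, -0.0]
contact_force: [0.3, -0.5, -0.6]
width: 0.171
finger_force: 40.0
```

Request:
drive_tool(moves=[[[-0.95,0.73,-0.2,0],[-0.95,0.73,-0.2,0],[-0.95,0.73,-0.2,0],[-0.95,0.73,-0.2,0],[-0.95,0.73,-0.2,0]]])

```text
time_s: 13.97
eef_pos: [522.6, -203.4, 364.7]
ee_rot: [-0.666, 3.07, -0.0]
contact_force: [-0.1, -0.3, -1.4]
width: 0.165
finger_force: 40.0
```

Request:
drive_tool(moves=[[[-0.95,0.73,-0.2,0],[-0.95,0.73,-0.2,0],[-0.95,0.73,-0.2,0],[-0.95,0.73,-0.2,0],[-0.8,0.6,-0.2,0]]])

```text
time_s: 14.38
eef_pos: [577.3, -100.5, 384.8]
ee_rot: [-0.668, 3.07, 0.0]
contact_force: [-0.2, -0.2, -1.3]
width: 0.168
finger_force: 40.0
```

Request:
drive_tool(moves=[[[0,0,0,0.9],[0,0,0,0.9],[0,0,0,0.9],[0,0,0,0.9],[0,0,0,0]]])

```text
time_s: 14.8
eef_pos: [576.8, -102.1, 384.5]
ee_rot: [-0.099, 3.14, -0.0]
contact_force: [-0.4, 0.4, -0.8]
width: 0.168
finger_force: 40.0
```

Request:
drive_tool(moves=[[[0,0,0,0],[0,0,0,0]]])

```text
time_s: 14.97
eef_pos: [576.8, -102.3, 384.1]
ee_rot: [-0.111, 3.14, 0.0]
contact_force: [0.4, 0.2, -1.8]
width: 0.169
finger_force: 40.0
```

```bash
python3 - <<'E'
from h import *
s,r=st();p=np.array(s["eef_pos"]);print("q",np.round(s["joint_positions"],3))
im=env.camera("wrist");zt=p[2]-253.9+72
for n,z in[("knob_bar",zt),("knob",zt-72),("spindle_top",98),("cross_pin",59.5)]:
    print(n,[(np.round(q["location"],1).tolist(),round(q["conf"],2),ray("wrist",q["location"],z),((ray("wrist",q["location"],z)-p)@r).round(1)) for q in env.pinpoint("wrist",n)][:2])
cv2.imwrite("pics/w4.png",cv2.resize(im,None,fx=1.5,fy=1.5,interpolation=cv2.INTER_CUBIC))
for c in("top","scene"):
    env.camera(c)
    for n,z in[("knob_bar",zt),("knob",zt-72),("spindle_top",98)]:
        print(c,n,[(np.round(q["location"],1).tolist(),round(q["conf"],2),ray(c,q["location"],z)) for q in env.pinpoint(c,n)][:2])
E
```

```text
t 14.9667 pos [ 576.8 -102.3  384.1] x [-0.998 -0.07  -0.   ] y [-0.07   0.998  0.   ] z [ 0.  0. -1.] F [ 0.4  0.2 -1.8] M [ 0.04 -0.12  0.05] w 0.16930545217971157 39.979655742645264
q [ 0.773  0.504 -0.867  1.714  0.421  1.122  1.421]
knob_bar [([260.7, 239.5], 0.9, array([ 577.1, -102.9,  202.2]), array([ -0.2,  -0.7, 181.9]))]
knob [([259.7, 207.8], 0.91, array([ 579.5, -103.4,  130.2]), array([ -2.6,  -1.3, 253.9]))]
spindle_top [([286.1, 208.6], 0.75, array([588.1, -78.8,  98. ]), array([-12.9,  22.6, 286.1]))]
cross_pin [([283.4, 201.0], 0.82, array([591.3, -78.1,  59.5]), array([-16.1,  23.1, 324.6]))]
top knob_bar []
top knob []
top spindle_top []
scene knob_bar [([256.4, 162.4], 0.54, array([575.7, -93.9, 202.2])), ([233.3, 218.3], 0.5, array([508. ,  94.9, 202.2]))]
scene knob [([256.3, 180.3], 0.72, array([573.6, -90.5, 130.2]))]
scene spindle_top [([247.0, 189.7], 0.74, array([590.4, -67.3,  98. ]))]
```

View pics/w4.png

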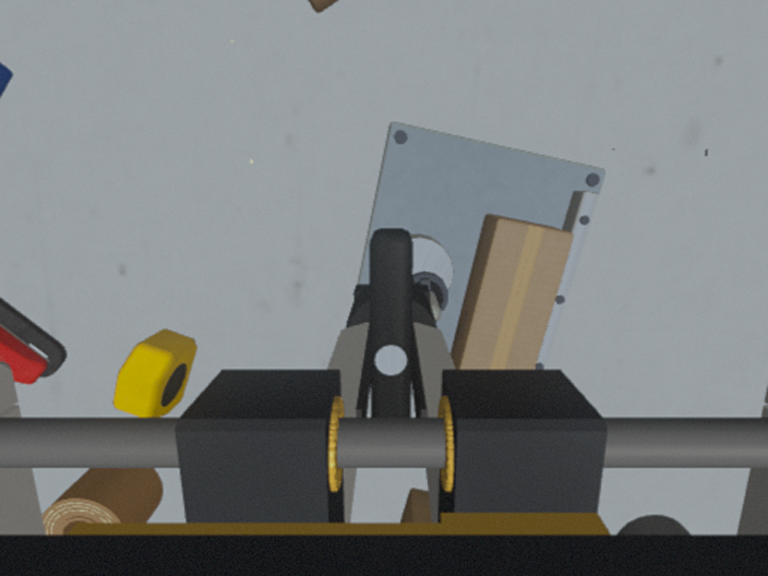

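Request:
drive_tool(moves=[[[-0.36,0.62,0,0],[-0.36,0.62,0,0],[0,0,0.5,0],[0,0,0.5,0],[0,0,0,0]]])

```text
time_s: 16.03
eef_pos: [589.0, -77.3, 361.5]
ee_rot: [0.105, -3.137, -0.0]
contact_force: [-0.5, -0.6, -1.6]
width: 0.164
finger_force: 40.0
```

Request:
drive_tool(moves=[[[0,0,0.5,0],[0,0,0.2,0],[0,0,0,0],[0,0,0,0]]])

```text
time_s: 16.37
eef_pos: [589.5, -76.9, 349.6]
ee_rot: [0.105, -3.139, -0.0]
contact_force: [0.5, -0.6, -0.8]
width: 0.171
finger_force: 40.0
```

```bash
python3 - <<'E'
from h import *
s,r=st();p=np.array(s["eef_pos"]);print("bottom",p[2]-253.9)
E
```

```text
t 16.3667 pos [589.5 -76.9 349.6] x [-0.998 -0.067  0.   ] y [-0.067  0.998  0.   ] z [-0.001  0.    -1.   ] F [ 0.5 -0.6 -0.8] M [ 0.08 -0.14 -0.  ] w 0.17094433915854948 39.979628920555115
bottom 95.72928373735968
```

Bottom is at 95.7 mm with no force, so the tip is probably in the bore. I'll go on in small steps.

Request:
drive_tool(moves=[[[0,0,0.2,0],[0,0,0,0]]])

```text
time_s: 16.53
eef_pos: [589.5, -76.8, 345.5]
ee_rot: [0.105, -3.14, -0.0]
contact_force: [0.2, -0.0, -1.2]
width: 0.168
finger_force: 40.0
```

Request:
drive_tool(moves=[[[0,0,0.15,0],[0,0,0,0],[0,0,0,0]]])

```text
time_s: 16.78
eef_pos: [589.6, -76.6, 342.8]
ee_rot: [0.106, -3.14, -0.0]
contact_force: [0.0, 0.5, -1.2]
width: 0.165
finger_force: 40.0
```

Request:
drive_tool(moves=[[[0,0,0.4,0],[0,0,0.4,0],[0,0,0,0]]])

```text
time_s: 17.03
eef_pos: [589.2, -76.8, 324.9]
ee_rot: [0.105, -3.138, -0.001]
contact_force: [0.0, -0.5, -2.7]
width: 0.168
finger_force: 40.0
```

Request:
drive_tool(moves=[[[0,0,0.3,0],[0,0,0,0],[0,0,0,0]]])

```text
time_s: 17.28
eef_pos: [589.6, -76.6, 320.5]
ee_rot: [0.106, -3.139, -0.0]
contact_force: [-0.8, 0.3, -1.6]
width: 0.165
finger_force: 40.0
```

Request:
drive_tool(moves=[[[0,0,0.15,0],[0,0,0.1,0],[0,0,0,0],[0,0,0,0]]])

```text
time_s: 17.62
eef_pos: [589.6, -76.6, 315.8]
ee_rot: [0.106, -3.14, -0.0]
contact_force: [0.4, -0.4, -1.8]
width: 0.164
finger_force: 40.0
```

Request:
drive_tool(moves=[[[0,0,0.15,0],[0,0,0,0],[0,0,0,0]]])

```text
time_s: 17.87
eef_pos: [589.6, -76.6, 312.7]
ee_rot: [0.106, -3.14, -0.0]
contact_force: [0.1, 0.3, -1.4]
width: 0.164
finger_force: 40.0
```

Request:
drive_tool(moves=[[[0,0,0.15,0],[0,0,0,0],[0,0,0,0]]])

```text
time_s: 18.12
eef_pos: [589.6, -76.7, 309.7]
ee_rot: [0.106, -3.14, -0.0]
contact_force: [0.8, 0.2, -1.0]
width: 0.17
finger_force: 40.0
```

```bash
python3 - <<'E'
from h import *
s,r=st();p=np.array(s["eef_pos"]);print("bottom",p[2]-253.9)
E
```

```text
t 18.1167 pos [589.6 -76.7 309.7] x [-0.998 -0.067  0.   ] y [-0.067  0.998  0.   ] z [-0.  0. -1.] F [ 0.8  0.2 -1. ] M [ 0.07 -0.15  0.  ] w 0.16954321525312432 39.97949659824371
bottom 55.800753679103394
```

Request:
drive_tool(moves=[[[0,0,0.1,0],[0,0,0.1,0],[0,0,0,0]]])

```text
time_s: 18.37
eef_pos: [589.6, -76.6, 305.6]
ee_rot: [0.106, -3.14, -0.0]
contact_force: [0.0, -0.6, -2.1]
width: 0.164
finger_force: 40.0
```

Request:
drive_tool(moves=[[[0,0,0.1,0],[0,0,0.05,0],[0,0,0,0]]])

```text
time_s: 18.62
eef_pos: [589.9, -76.3, 303.8]
ee_rot: [-0.106, 3.139, -0.001]
contact_force: [-5.5, 0.0, 17.9]
width: 0.163
finger_force: 40.0
```

```bash
python3 - <<'E'
from h import *
s,r=st();p=np.array(s["eef_pos"]);print("bottom",p[2]-253.9)
E
```

```text
t 18.6167 pos [589.9 -76.3 303.8] x [-0.998 -0.067 -0.001] y [-0.067  0.998 -0.   ] z [ 0.001 -0.    -1.   ] F [-5.5  0.  17.9] M [0.14 1.18 0.03] w 0.1629961327303431 40.00299632549286
bottom 49.87474443304947
```

Request:
drive_tool(moves=[[[0,0,-0.02,0.3],[0,0,0,0.7],[0,0,0,0.7],[0,0,0,0.7],[0,0,0,0.6]]])

```text
time_s: 19.03
eef_pos: [589.9, -77.1, 303.8]
ee_rot: [0.371, 3.118, -0.001]
contact_force: [0.9, -2.5, 7.8]
width: 0.17
finger_force: 40.0
```

```bash
python3 - <<'E'
from h import *
s,r=st();p=np.array(s["eef_pos"]);print("bottom",p[2]-253.9,"psi",np.arctan2(r[1,0],r[0,0])%(2*np.pi))
im=env.camera("scene")[150:260,190:310];cv2.imwrite("pics/s5.png",cv2.resize(im,None,fx=5,fy=5,interpolation=cv2.INTER_CUBIC))
E
```

```text
t 19.0333 pos [589.9 -77.1 303.8] x [-0.972  0.234 -0.001] y [ 0.234  0.972 -0.001] z [ 0.001 -0.001 -1.   ] F [ 0.9 -2.5  7.8] M [-0.86  0.    0.17] w 0.17004381563605564 40.04111409187317
bottom 49.887374708774615 psi 2.904912642314431
```

View pics/s5.png

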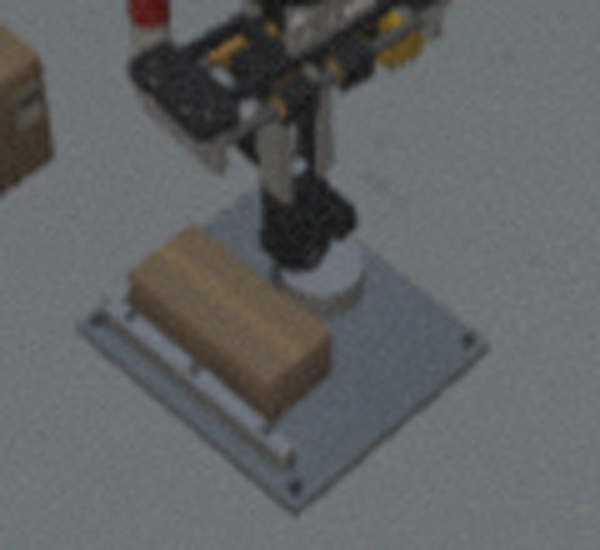

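The knob sits home over the cam, and the 0.17 N m torque means the spindle is turning with it. I'll continue clockwise.

Request:
drive_tool(moves=[[[0,0,0,0.8],[0,0,0,0.8],[0,0,0,0.8],[0,0,0,0.8],[0,0,0,0.8]]])

```text
time_s: 19.5
eef_pos: [589.8, -77.2, 303.8]
ee_rot: [0.983, 2.982, -0.001]
contact_force: [-1.5, -4.0, 8.8]
width: 0.164
finger_force: 40.0
```

Request:
drive_tool(moves=[[[0,0,0,0.8],[0,0,0,0.8],[0,0,0,0.8],[0,0,0,0.8],[0,0,0,0]]])

```text
time_s: 19.92
eef_pos: [589.7, -77.3, 303.8]
ee_rot: [1.448, 2.786, -0.002]
contact_force: [-1.4, -4.0, 9.7]
width: 0.168
finger_force: 40.0
```

```bash
python3 - <<'E'
from h import *
s,r=st();p=np.array(s["eef_pos"]);print("bottom",p[2]-253.9,"psi",np.arctan2(r[1,0],r[0,0])%(2*np.pi),np.round(s["joint_positions"],2))
E
```

```text
t 19.9167 pos [589.7 -77.3 303.8] x [-0.575  0.818 -0.002] y [ 0.818  0.575 -0.   ] z [ 0.001 -0.002 -1.   ] F [-1.4 -4.   9.7] M [-1.19  0.41  0.1 ] w 0.16784366846174004 40.00794768333435
bottom 49.88555343669489 psi 2.1828985826844134 [ 0.51  0.54 -0.57  1.76  0.36  0.94  0.4 ]
```

Request:
drive_tool(moves=[[[0,0,0,0.7],[0,0,0,0.7],[0,0,0,0.7],[0,0,0,0.7]]])

```text
time_s: 20.25
eef_pos: [589.7, -77.4, 303.8]
ee_rot: [1.82, 2.559, -0.002]
contact_force: [-4.6, -5.5, 11.6]
width: 0.164
finger_force: 40.1
```

```bash
python3 -c "
from h import *
s,r=st();print(np.arctan2(r[1,0],r[0,0])%(2*np.pi))"
```

```text
t 20.25 pos [589.7 -77.4 303.8] x [-0.328  0.945 -0.002] y [ 0.945  0.328 -0.   ] z [ 0.    -0.001 -1.   ] F [-4.6 -5.5 11.6] M [-1.24  0.94  0.19] w 0.1637244133660334 40.05222022533417
1.904885138779322
```

Request:
drive_tool(moves=[[[0,0,0,0.6],[0,0,0,0.6],[0,0,0,0.6]]])

```text
time_s: 20.5
eef_pos: [589.6, -77.3, 303.8]
ee_rot: [2.043, 2.386, -0.002]
contact_force: [-3.8, -4.0, 11.0]
width: 0.166
finger_force: 40.1
```

```bash
python3 -c "
from h import *
s,r=st();print(np.arctan2(r[1,0],r[0,0])%(2*np.pi))"
```

```text
t 20.5 pos [589.6 -77.3 303.8] x [-0.154  0.988 -0.001] y [ 0.988  0.154 -0.   ] z [ 0.    -0.001 -1.   ] F [-3.8 -4.  11. ] M [-1.23  1.16  0.19] w 0.16557179800978 40.0526762008667
1.725442940420121
```

Request:
drive_tool(moves=[[[0,0,0,0.4],[0,0,0,0.4]]])

```text
time_s: 20.67
eef_pos: [589.6, -77.3, 303.8]
ee_rot: [2.135, 2.303, -0.002]
contact_force: [-4.7, -4.9, 11.5]
width: 0.167
finger_force: 40.1
```

```bash
python3 -c "
from h import *
s,r=st();print(np.arctan2(r[1,0],r[0,0])%(2*np.pi))"
```

```text
t 20.6667 pos [589.6 -77.3 303.8] x [-0.075  0.997 -0.001] y [ 0.997  0.075 -0.   ] z [ 0.    -0.001 -1.   ] F [-4.7 -4.9 11.5] M [-1.22  1.24  0.22] w 0.16725822995572928 40.05212366580963
1.6463029992629519
```

Request:
drive_tool(moves=[[[0,0,0,0.4],[0,0,0,0.4]]])

```text
time_s: 20.83
eef_pos: [589.6, -77.3, 303.8]
ee_rot: [2.226, 2.216, -0.002]
contact_force: [-5.4, -4.8, 12.2]
width: 0.169
finger_force: 40.1
```

```bash
python3 -c "
from h import *
s,r=st();print(np.arctan2(r[1,0],r[0,0])%(2*np.pi))"
```

```text
t 20.8333 pos [589.6 -77.3 303.8] x [ 0.004  1.    -0.001] y [ 1.    -0.004 -0.   ] z [-0.    -0.001 -1.   ] F [-5.4 -4.8 12.2] M [-1.18  1.29  0.23] w 0.16886375921773145 40.052103996276855
1.5664203708352618
```

Request:
drive_tool(moves=[[[0,0,0,0.3],[0,0,0,0.3]]])

```text
time_s: 21.0
eef_pos: [589.6, -77.3, 303.8]
ee_rot: [2.29, 2.149, -0.002]
contact_force: [-3.9, -4.8, 13.2]
width: 0.168
finger_force: 40.4
```

```bash
python3 -c "
from h import *
s,r=st();print(np.arctan2(r[1,0],r[0,0])%(2*np.pi))"
```

```text
t 21.0 pos [589.6 -77.3 303.8] x [ 0.064  0.998 -0.001] y [ 0.998 -0.064  0.   ] z [ 0.    -0.001 -1.   ] F [-3.9 -4.8 13.2] M [-1.06  1.29  0.65] w 0.16808855769836076 40.44860243797302
1.507145353770479
```

Request:
drive_tool(moves=[[[0,0,0,0.3],[0,0,0,0.3]]])

```text
time_s: 21.17
eef_pos: [589.6, -77.2, 303.8]
ee_rot: [2.353, 2.08, -0.001]
contact_force: [-4.6, -3.7, 11.9]
width: 0.165
finger_force: 41.7
```

```bash
python3 -c "
from h import *
s,r=st();print(np.arctan2(r[1,0],r[0,0])%(2*np.pi))
im=env.camera('scene')[150:260,190:310];cv2.imwrite('pics/s6.png',cv2.resize(im,None,fx=5,fy=5,interpolation=cv2.INTER_CUBIC))"
```

```text
t 21.1667 pos [589.6 -77.2 303.8] x [ 0.123  0.992 -0.001] y [ 0.992 -0.123  0.   ] z [ 0.    -0.001 -1.   ] F [-4.6 -3.7 11.9] M [-1.1   1.16  0.93] w 0.16484392961068264 41.719457737590346
1.4476533908882672
```

View pics/s6.png

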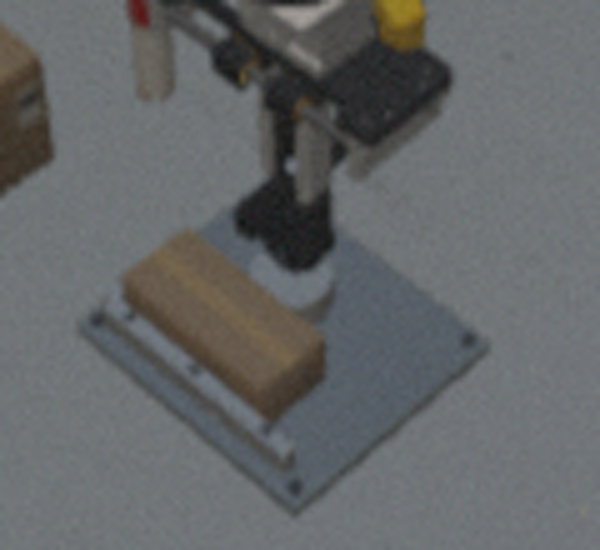

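The carton lies against the fence and stop with the cam on it. The torque rose from 0.23 to 0.93 N m, so it is tight. Now I'll release and retreat.

Request:
drive_tool(moves=[[[0,0,0,0],[0,0,0,0],[0,0,0,0],[0,0,0,0],[0,0,0,0]]], claw=0)

```text
time_s: 21.63
eef_pos: [589.6, -76.6, 303.1]
ee_rot: [-2.352, -2.082, 0.0]
contact_force: [-0.3, 0.9, -0.5]
width: 0.482
finger_force: 0.0
```

Request:
drive_tool(moves=[[[0,0,-0.3,0],[0,0,-0.6,0],[0,0,-1,0],[0,0,-1,0],[0,0,-1,0]]])

```text
time_s: 22.05
eef_pos: [589.6, -76.5, 383.3]
ee_rot: [2.352, 2.082, 0.001]
contact_force: [0.5, 0.6, 0.1]
width: 0.496
finger_force: 0.0
```

Request:
drive_tool(moves=[[[0,0,-1,0],[0,0,-0.5,0],[0,0,0,0],[0,0,0,0]]])

```text
time_s: 22.38
eef_pos: [589.5, -76.6, 411.4]
ee_rot: [2.352, 2.082, 0.0]
contact_force: [0.9, 0.7, -0.3]
width: 0.5
finger_force: 0.0
```

```bash
python3 - <<'E'
from h import *
st();im=env.camera("wrist")
cv2.imwrite("pics/w7.png",cv2.resize(im,None,fx=1.5,fy=1.5,interpolation=cv2.INTER_CUBIC))
for n,z in[("knob_bar",122),("carton",12)]:print(n,[(np.round(q["location"],1),round(q["conf"],2),ray("wrist",q["location"],z)) for q in env.pinpoint("wrist",n)][:2])
E
```

```text
t 22.3833 pos [589.5 -76.6 411.4] x [ 0.122  0.993 -0.   ] y [ 0.993 -0.122  0.001] z [ 0.001 -0.    -1.   ] F [ 0.9  0.7 -0.3] M [-0.05 -0.04 -0.01] w 0.49955513387174055 0.0
knob_bar [(array([258.1, 196.7]), 0.92, array([586.9, -79.2, 122. ]))]
carton [(array([261.6, 118. ]), 0.69, array([598.7,  -9.9,  12. ]))]
```

View pics/w7.png

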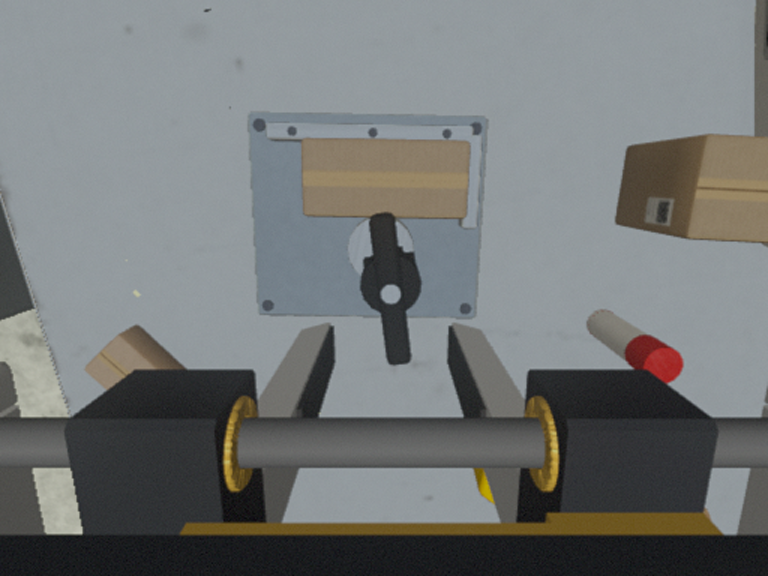

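The carton is seated at the fence and stop. The bar has sprung back about 0.1 rad on the sudden release: its ends are at (384,215) and (399,362). The clamp may have lost force, so I'll regrip, retighten and unwind the torque slowly before letting go.

Request:
drive_tool(moves=[[[0,0,0.5,-1],[0,0,1,0],[0,0,1,0],[0,0,1,0],[0,0,1,0]]])

```text
time_s: 22.95
eef_pos: [589.3, -76.7, 319.3]
ee_rot: [-2.245, -2.196, 0.001]
contact_force: [0.5, -0.8, -0.3]
width: 0.498
finger_force: 0.0
```

Request:
drive_tool(moves=[[[0,0,0.6,0],[0,0,0.25,0],[0,0,0,0]]])

```text
time_s: 23.2
eef_pos: [589.4, -76.6, 303.1]
ee_rot: [-2.244, -2.196, 0.002]
contact_force: [0.6, -0.0, 0.2]
width: 0.5
finger_force: 0.0
```

Request:
drive_tool(moves=[[[0,0,0,0],[0,0,0,0],[0,0,0,0],[0,0,0,0],[0,0,0,0]]], claw=-1)

```text
time_s: 23.62
eef_pos: [589.7, -76.7, 304.7]
ee_rot: [2.245, 2.196, 0.001]
contact_force: [0.7, -0.7, -0.4]
width: 0.183
finger_force: 0.2
```

Request:
drive_tool(moves=[[[0,0,0,0],[0,0,0,0]]])

```text
time_s: 23.78
eef_pos: [589.7, -76.7, 304.7]
ee_rot: [2.245, 2.197, 0.0]
contact_force: [-3.0, -0.9, 7.0]
width: 0.163
finger_force: 39.9
```

```bash
python3 -c "
from h import *
s,r=st();print(np.arctan2(r[1,0],r[0,0])%(2*np.pi))"
```

```text
t 23.7833 pos [589.7 -76.7 304.7] x [ 0.022  1.    -0.   ] y [ 1.    -0.022  0.   ] z [ 0. -0. -1.] F [-3.  -0.9  7. ] M [-0.09  0.57  0.03] w 0.16275228645835466 39.935617446899414
1.5488124974188493
```

Request:
drive_tool(moves=[[[0,0,0,0.3]]])

```text
time_s: 23.87
eef_pos: [589.7, -76.7, 304.7]
ee_rot: [2.277, 2.164, 0.0]
contact_force: [-1.7, -1.1, 6.4]
width: 0.167
finger_force: 40.0
```

```bash
python3 -c "
from h import *
s,r=st();print(np.arctan2(r[1,0],r[0,0])%(2*np.pi))"
```

```text
t 23.8667 pos [589.7 -76.7 304.7] x [ 0.051  0.999 -0.   ] y [ 0.999 -0.051  0.   ] z [ 0. -0. -1.] F [-1.7 -1.1  6.4] M [-0.12  0.59  0.34] w 0.166689561270888 39.998520612716675
1.519502626338323
```

Request:
drive_tool(moves=[[[0,0,0,0.3]]])

```text
time_s: 23.95
eef_pos: [589.7, -76.7, 304.7]
ee_rot: [2.311, 2.127, 0.0]
contact_force: [-1.5, -0.1, 6.4]
width: 0.168
finger_force: 40.3
```

```bash
python3 -c "
from h import *
s,r=st();print(np.arctan2(r[1,0],r[0,0])%(2*np.pi))"
```

```text
t 23.95 pos [589.7 -76.7 304.7] x [ 0.083  0.997 -0.   ] y [ 0.997 -0.083  0.   ] z [ 0. -0. -1.] F [-1.5 -0.1  6.4] M [-0.05  0.48  0.51] w 0.16843314996979097 40.31214952468872
1.4878591850884468
```

Request:
drive_tool(moves=[[[0,0,0,0.3],[0,0,0,0]]])

```text
time_s: 24.12
eef_pos: [589.7, -76.6, 304.7]
ee_rot: [2.343, 2.092, 0.0]
contact_force: [-2.1, -0.5, 5.9]
width: 0.166
finger_force: 40.8
```

```bash
python3 -c "
from h import *
s,r=st();print(np.arctan2(r[1,0],r[0,0])%(2*np.pi))"
```

```text
t 24.1167 pos [589.7 -76.6 304.7] x [ 0.113  0.994 -0.   ] y [ 0.994 -0.113  0.   ] z [ 0. -0. -1.] F [-2.1 -0.5  5.9] M [-0.17  0.44  0.64] w 0.16643922903275052 40.75776815414429
1.4574923145433059
```

Request:
drive_tool(moves=[[[0,0,0,-0.2],[0,0,0,0]]])

```text
time_s: 24.28
eef_pos: [589.7, -76.6, 304.7]
ee_rot: [2.319, 2.119, 0.0]
contact_force: [-2.8, -0.1, 6.7]
width: 0.168
finger_force: 40.3
```

```bash
python3 -c "
from h import *
s,r=st();print(np.arctan2(r[1,0],r[0,0])%(2*np.pi))"
```

```text
t 24.2833 pos [589.7 -76.6 304.7] x [ 0.09   0.996 -0.   ] y [ 0.996 -0.09   0.   ] z [ 0. -0. -1.] F [-2.8 -0.1  6.7] M [-0.13  0.57  0.55] w 0.16831529801506942 40.258914828300476
1.4806312411552542
```

Request:
drive_tool(moves=[[[0,0,0,-0.15],[0,0,0,0]]])

```text
time_s: 24.45
eef_pos: [589.7, -76.6, 304.7]
ee_rot: [2.303, 2.136, 0.0]
contact_force: [-1.5, -0.2, 6.6]
width: 0.165
finger_force: 40.1
```

```bash
python3 -c "
from h import *
s,r=st();print(np.arctan2(r[1,0],r[0,0])%(2*np.pi))"
```

```text
t 24.45 pos [589.7 -76.6 304.7] x [ 0.075  0.997 -0.   ] y [ 0.997 -0.075  0.   ] z [ 0. -0. -1.] F [-1.5 -0.2  6.6] M [-0.07  0.52  0.4 ] w 0.16500535125035948 40.09146273136139
1.4952282049999754
```

Request:
drive_tool(moves=[[[0,0,0,-0.2],[0,0,0,-0.1],[0,0,0,0]]])

```text
time_s: 24.7
eef_pos: [589.7, -76.6, 304.7]
ee_rot: [2.272, 2.169, 0.0]
contact_force: [-2.3, -0.7, 7.3]
width: 0.17
finger_force: 39.9
```

```bash
python3 -c "
from h import *
s,r=st();print(np.arctan2(r[1,0],r[0,0])%(2*np.pi))"
```

```text
t 24.7 pos [589.7 -76.6 304.7] x [ 0.046  0.999 -0.   ] y [ 0.999 -0.046  0.   ] z [ 0. -0. -1.] F [-2.3 -0.7  7.3] M [-0.1   0.55  0.18] w 0.1697103162169849 39.94572043418884
1.5247569249910904
```

Request:
drive_tool(moves=[[[0,0,0,-0.15],[0,0,0,0]]])

```text
time_s: 24.87
eef_pos: [589.7, -76.7, 304.7]
ee_rot: [2.255, 2.186, 0.0]
contact_force: [-3.0, -0.5, 6.0]
width: 0.168
finger_force: 39.9
```

```bash
python3 -c "
from h import *
s,r=st();print(np.arctan2(r[1,0],r[0,0])%(2*np.pi))"
```

```text
t 24.8667 pos [589.7 -76.7 304.7] x [ 0.031  1.    -0.   ] y [ 1.    -0.031  0.   ] z [ 0. -0. -1.] F [-3.  -0.5  6. ] M [-0.06  0.55  0.07] w 0.16818565314792291 39.934762716293335
1.5397466562130189
```

Loading and unloading trace the same line, so the give was elastic twist in the grip and the cam is staying tight. Torque is now about 0, so I'll release gently, retreat and hand in.

Request:
drive_tool(moves=[[[0,0,0,-0.1],[0,0,0,0],[0,0,0,0],[0,0,0,0],[0,0,0,0]]], claw=0)

```text
time_s: 25.28
eef_pos: [589.6, -76.6, 304.2]
ee_rot: [-2.246, -2.197, 0.0]
contact_force: [0.3, -0.3, -0.8]
width: 0.476
finger_force: 0.0
```

Request:
drive_tool(moves=[[[0,0,-0.3,0],[0,0,-0.6,0],[0,0,-1,0],[0,0,-1,0],[0,0,-1,0]]])

```text
time_s: 25.7
eef_pos: [589.5, -76.5, 384.3]
ee_rot: [2.245, 2.197, 0.001]
contact_force: [-0.4, -0.1, -0.3]
width: 0.5
finger_force: 0.0
```

Request:
drive_tool(moves=[[[0,0,-1,0],[0,0,-0.5,0],[0,0,0,0],[0,0,0,0]]])

```text
time_s: 26.03
eef_pos: [589.5, -76.7, 412.4]
ee_rot: [2.245, 2.196, 0.0]
contact_force: [-1.1, -0.9, -1.4]
width: 0.5
finger_force: 0.0
```

```bash
python3 - <<'E'
from h import *
st();im=env.camera("wrist")
cv2.imwrite("pics/w8.png",cv2.resize(im[60:280,150:340],None,fx=2.7,fy=2.7,interpolation=cv2.INTER_CUBIC))
E
```

```text
t 26.0333 pos [589.5 -76.7 412.4] x [ 0.022  1.    -0.   ] y [ 1.    -0.022  0.001] z [ 0.001 -0.    -1.   ] F [-1.1 -0.9 -1.4] M [-0.02 -0.08 -0.02] w 0.49959361643015693 0.0
```

View pics/w8.png

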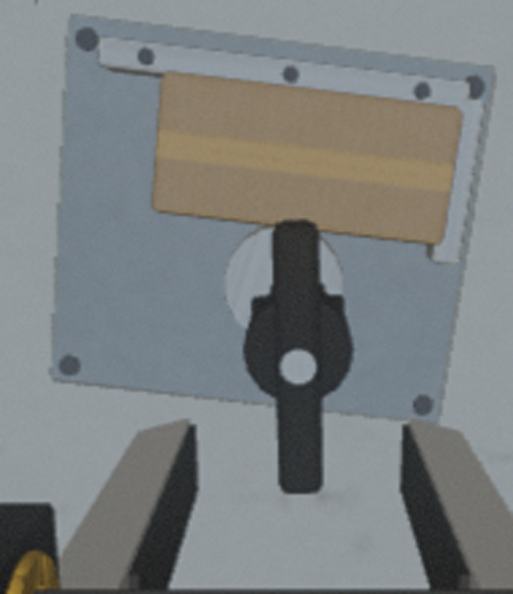

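The knob is home at (298,350), the carton is square against the fence and stop at (310,155), the cam touches it near (290,225), and the hand is clear.

```bash
python3 -c "
from h import *
print(env.hand_in())"
```

```text
the job is handed in; nothing more can be done
None
```

I handed the job in at about 26 s: the carton is against the stop and fence, and the knob is keyed, fully home and turned clockwise until tight. The hand is clear; the clamp force could only be judged from wrist torque (up to 0.93 N m), and the hand-in gave no verdict.

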